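# Set the batch dial of the loaded tray

### The arm

A 6-joint arm with a two-finger parallel gripper is mounted at the origin on the work surface. World frame = base frame: x ahead of the robot, y to its left, z up, the work surface at z = 0. Lengths are in m, angles in degrees, forces in N, time in s.
With the tool pointing down it reaches from about 0.25 to 0.725 m from the base axis. Payload 9.7 kg.
Tool frame: the origin (TCP) lies midway between the tips of the shut fingers; the grasp point (between the pads) lies 19 mm behind it; x points along the fingers, y is the direction in which the jaws open and shut, and the axes are right-handed (so a half turn about x gives the same grasp; the last joint's range is limited). The gripper opens to 85 mm and grips with 20 to 120 N. Pads are 22 mm wide; open, the fingers measure 114 mm over their backs; the gripper's body (76 mm by 85 mm) begins 54 mm behind the grasp point. The pads swing forward as they close: fully open they stand 13 mm farther back than shut.
Start: joints at [72.651, 4.979, 10.078, 95.1, 0, 90], TCP at [0.164, 0.525, 0.231] pointing down, gripper open.
Joint ranges: [-179.16, 179.16], [-48.56, 103.87], [-65.8, 70.77], [-126.05, 130.52], [-82.76, 87.17], [-180, 180]. Speed limits (degrees/s): [127.2, 127.2, 147.25, 180, 180, 180].

### API

Orientations are given as [roll, pitch, yaw] about the fixed x, y, z axes, in that order (R = Rz(yaw) Ry(pitch) Rx(roll)).
In Python, from workcell import bot, cams gives the robot as it stands.
- The arm moves only by the tool apply_moves, never from a script. Its argument "commands" is a list of rows, each a list of 5 numbers: the shift along the tool's x, y, z in m, then the turn about the tool's x in rad, then the opening, from -1 (shut) to 1 (fully open). In form: [[tx, ty, tz, roll, hand], ...]. A call has 1 to 12 rows; each row is the pose to reach, as a shift and turn from the pose measured when the call began, along the tool's axes at that moment; what a row does not reach only later rows make up. A row lasts 1/10 s, in which the tool goes at most 50 mm and 8.59 degrees, less where a joint would pass 70% of its speed; a pose out of reach is approached as far as the arm can. A call with a gripper value outside its range is refused whole. The fingers move at their own pace and stop on an object; "newtons" is the grip in N (left out, the last holds). Time passes only in rows, so rows that repeat a pose let the fingers close. It gives the time, the measured TCP pose, the force and the opening at its end, in the units of the state.
- bot.get_obs(): the state, without advancing time (a new reading comes with each control period).
- cams.camera(name): name is "side" or "top"; returns a dict with "frame" (384x512x3 uint8, blue, green, red), "depth" (384x512 float32, m along the optical axis (not along the pixel's ray), 0 where there is no reading), "camera_matrix" (3x3 intrinsics, pixels), "R" (3x3) and "t" (3): a world point X has camera coordinates R X + t. Camera axes: x right, y down, z forward; pixel columns grow to the right and rows downward; lengths in m; the calibration is good to about 2 mm. A picture is of the moment at which its call begins.
- bot.job_done(): hands the job in, once; it reports no verdict.
Trained networks look in the newest picture that a camera, given by its name, has taken for a name from the list of things; names that differ only in an ending like _2 or _b are one class to them, and where a whole thing is asked for, a point or a joint stands for the part that bears it (a point fixed in the world has none). Each returns a list of dicts, best first, with "confidence" (0 to 1); they miss things now and then, are a little off and sometimes report something else, mostly with a low value. They report only what shows in the picture. A call takes as long as a camera call.
- cams.spot_in(name, camera): "rect" ([left, top, right, bottom] in pixels, round what is visible of it).
The state is a dict: "time": time; "q": joint angles; "qd": joint speeds; "joint_efforts": joint torques, N m; "ee_pos": TCP position; "tcp_rot": TCP orientation; "wrist_force": force on the tool from outside, world axes, zero at the start; "torque": the same for the moment, N m; "opening": finger opening in m.
Only numpy, scipy, OpenCV 4.12 (cv2) and the standard library are available. Lean on these libraries where they do the work, as an engineer would, in place of code of your own. Each camera call takes 0.05 s, during which the arm holds its last target. There are 200 camera calls.

### The job

Two parts trays stand on the bench, each with its own number dial. The tray that is full of machined clamps is batch 4: turn its dial by the black bar on top until the 4 stands in the window, then let go. Leave the empty tray's dial as it is.

Things in the scene. Friction and masses are not known exactly. Their poses are not given: they have to be found in the camera images.
- full_dial (a joint): Dial to set, on the full tray (twelve bright clamps, 3 rows of 4). A white drum with figures 1 to 8 turns about the vertical under a metal cover; one shows in the window. Rad: 0 puts 1 mid-window, 0.785 puts 2, 1.571 puts 3, 2.356 puts 4, ... 5.498 puts 8 (end stop). Grows CLOCKWISE seen from above; starts at 1.0 to 1.75 (about 2 or 3). Friction 0.06 N m holds it where left; no spring, no clicks.
- full_grip (a point): On the full tray's dial axis, mid-bar, 56 mm above the bench. Turns with the dial: x along the bar, y across it, z up. Upright black bar 44 mm long, 14 mm thick, top 70 mm above the bench, on a grey disc 46 mm across, top 38.5 mm above the bench; pinch its 14 mm from above. Cover 170 x 170 mm, top at 30 mm. Tray (180 x 190, 40 high) starts 110 mm from the axis, robot's side.
- full_window (a point): Centre of the full tray dial's window (32 mm along its x, 40 mm along y), on the cover's top 30 mm above the bench, 58 mm from the dial's axis on the side away from tray and robot; fixed. Its x axis points from the dial's axis to the window. Figures (26 mm high) are upright for someone on the far side facing the robot.
- empty_bar_end (a point): One end of the bar of the empty tray's dial, 22 mm from that dial's axis, 56 mm above the bench. This dial is built like the full tray's and turns as freely; it is to be left alone.

How it is judged:
By the outcome, as a careful person would: the job done as asked, in the order asked, and still so for the second after the job is handed in, with the robot touching nothing.
It also fails if it takes over 29 s, if anything falls off the work surface, if the arm or the gripper's body presses on something with over 40 N, if the wrist force passes 120 N, or if a joint passes its speed limit or range.

## Working session

There is one attempt and no reset: what is moved stays moved. The work goes in short steps, Python scripts to look and compute and a tool call to move; the robot and the scene stay as the last step left them, time stands still between calls to the robot, and variables do not carry over. Pictures are saved under pics/ and viewed, about 8 in all and at most 12, crops included, and the job is handed in when it is done.

Besides the shell and the picture viewer there is one more tool, called after "Request:" as name(argument=value, ...), one argument or row to a line, values as JSON. apply_moves: Moves the arm, as the interface text tells. Its arguments: {"type":"object","properties":{"commands":{"type":"array"},"newtons":{"type":"number"}},"required":["commands"]}

```bash
mkdir -p pics
cat > h.py <<'E'
import numpy as np, cv2
from workcell import bot, cams
def pts(c):
    d=c["depth"];K=c["camera_matrix"];v,u=np.mgrid[:d.shape[0],:d.shape[1]]
    P=np.stack([(u-K[0,2])/K[0,0]*d,(v-K[1,2])/K[1,1]*d,d],-1)
    X=(P-c["t"])@c["R"]; X[d==0]=np.nan
    return X
E
python3 - <<'E'
from h import *
ims=[]
for n in("top","side"):
    c=cams.camera(n);cv2.imwrite(f"pics/{n}0.png",c["frame"]);np.savez(n+"0.npz",**c)
    X=pts(c)
    for k in("full_dial","full_grip","full_window","empty_bar_end"):
        for r in cams.spot_in(k,n)[:3]:
            l,t,R,b=[int(x) for x in r["rect"]];
            print(n,k,r["rect"],round(r["confidence"],2),X[(t+b)//2,(l+R)//2].round(3))
    print(n,"cam pos",-c["R"].T@c["t"])
print(bot.get_obs())
E
```

```text
top full_dial [131.8, 178.8, 163.6, 226.3] 0.71 [0.613 0.219 0.032]
top full_grip [133.0, 180.3, 163.0, 225.5] 0.63 [0.612 0.216 0.035]
top full_window [77.6, 171.8, 194.0, 371.0] 0.7 [0.471 0.237 0.006]
top empty_bar_end [357.0, 178.2, 381.9, 220.8] 0.86 [ 0.637 -0.245  0.031]
top cam pos [ 0.47678213 -0.01886424  0.77620235]
side full_dial [184.7, 135.5, 214.6, 159.7] 0.69 [0.602 0.192 0.06 ]
side full_grip [180.7, 136.1, 220.8, 163.1] 0.87 [0.617 0.211 0.029]
side full_window [69.1, 120.6, 239.6, 255.7] 0.92 [0.469 0.211 0.006]
side empty_bar_end [330.0, 238.2, 369.1, 268.8] 0.73 [ 0.641 -0.238  0.029]
side cam pos [ 0.1986151  -0.40677143  0.79590455]
{'time': 0.5, 'q': array([ 7.26498422e+01,  4.97970290e+00,  1.00744242e+01,  9.50989916e+01,
       -5.88084199e-04,  9.00019253e+01]), 'qd': array([ 0.0008843 , -0.04603211,  0.14139739,  0.08750941, -0.02129936,
       -0.08278805]), 'joint_efforts': array([ 4.49896170e-04, -5.19647419e+01,  4.64545333e+01,  1.76335947e-03,
        5.28148576e-05,  1.39308831e-06]), 'ee_pos': array([0.16401218, 0.52495362, 0.23124247]), 'tcp_rot': array([-82.15695213,  89.99568937, -99.50903525]), 'wrist_force': array([ 0.38549681, -0.9346264 , -0.0336029 ]), 'torque': array([-0.03996661,  0.01803809,  0.05505628]), 'opening': 0.08508392847384093}
```

View pics/top0.png

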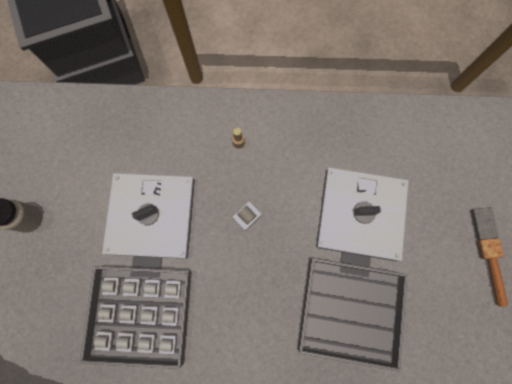

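View pics/side0.png

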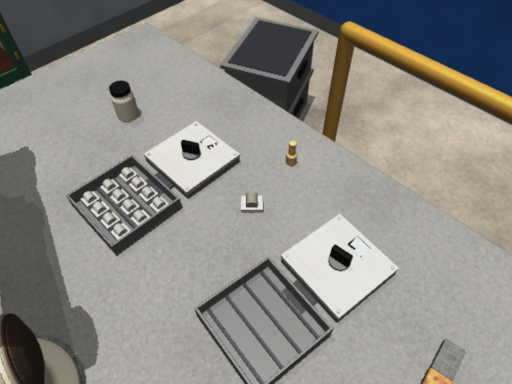

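The full tray with its 12 clamps is at top-image (135,315). Its dial cover is centred near (148,214), with a bar and a window at (151,187). The empty tray is on the right, around (355,310). Next I'll measure the bar and cover and zoom in on the window.

Run:
```python
from h import *
c0={}
for n in("top","side"):
    c=dict(np.load(n+"0.npz"));X=pts(c);c0[n]=c
    near=np.hypot(X[...,0]-.61,X[...,1]-.215)
    m=(near<.05)&(X[...,2]>.062)&(X[...,2]<.08)
    P=X[m];print(n,"bar n",len(P),"mean",P.mean(0).round(4),"min",P.min(0).round(3),"max",P.max(0).round(3))
    r=cv2.minAreaRect((P[:,:2]*1000).astype(np.float32));print(r,cv2.boxPoints(r).round(0).tolist())
    f=c["frame"].astype(int); 
    m=(near<.13)&(X[...,2]>.02)&(X[...,2]<.036)&(f.min(-1)>150)
    P=X[m];r=cv2.minAreaRect((P[:,:2]*1000).astype(np.float32));print("cover",len(P),np.median(P[:,2]),r,cv2.boxPoints(r).round(0).tolist())
def crop(c,u0,v0,u1,v1,h):
    im=c["frame"][v0:v1,u0:u1];return cv2.resize(im,(int(h*(u1-u0)/(v1-v0)),h),interpolation=cv2.INTER_CUBIC)
a=crop(c0["top"],100,170,200,262,400);b=crop(c0["side"],140,118,245,200,400)
im=np.hstack([cv2.resize(a,(400,400)),cv2.resize(b,(400,400))]);cv2.imwrite("pics/z0.png",im)
```

```text
top bar n 170 mean [0.5863 0.213  0.0709] min [0.572 0.193 0.063] max [0.601 0.234 0.075]
((586.7776489257812, 213.82908630371094), (14.241236686706543, 43.00382995605469), 27.044727325439453) [[571.0, 230.0], [590.0, 191.0], [603.0, 198.0], [583.0, 236.0]]
cover 5969 0.031299339706469476 ((587.685791015625, 215.03892517089844), (171.04710388183594, 169.6255340576172), 89.49263763427734) [[502.0, 130.0], [672.0, 129.0], [673.0, 300.0], [504.0, 301.0]]
side bar n 104 mean [0.5882 0.2094 0.0685] min [0.575 0.19  0.062] max [0.605 0.23  0.074]
((589.0679931640625, 211.0289306640625), (16.414276123046875, 42.844818115234375), 27.37898826599121) [[572.0, 226.0], [592.0, 188.0], [606.0, 196.0], [587.0, 234.0]]
cover 3042 0.02938673256802298 ((590.1016235351562, 213.01136779785156), (171.81826782226562, 170.31527709960938), 89.54501342773438) [[504.0, 128.0], [675.0, 126.0], [676.0, 298.0], [506.0, 300.0]]
```

View pics/z0.png

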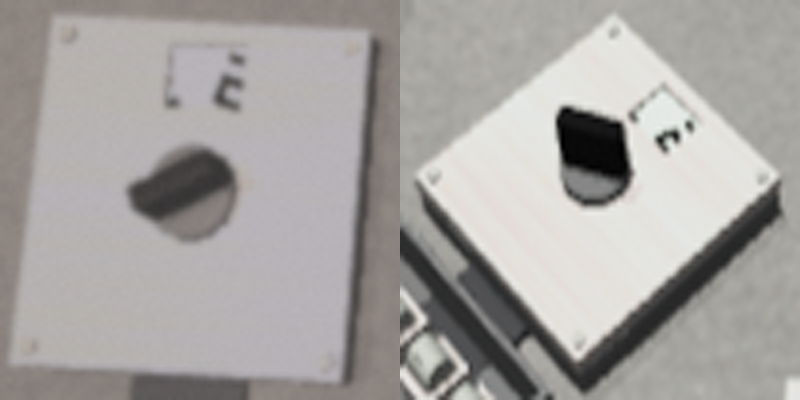

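Fused from both cameras, the axis is at about (0.588, 0.2135). The bar's yaw is about -63°. The figure sits roughly 19° clockwise of mid-window, and the stated start range rules out a 3 there, so it is the 2 and the dial is near 1.1 rad. The remaining turn is about 1.25 rad clockwise, which is +roll with the tool pointing down. Now I'll move above the bar and line up the jaws with a roll of +0.797.

Request:
apply_moves(
  commands=[
    [0.0,-0.014,0.041,0.066,0.0],
    [0.0,-0.028,0.083,0.133,0.0],
    [0.0,-0.043,0.124,0.2,0.0],
    [0.0,-0.057,0.166,0.266,0.0],
    [0.0,-0.071,0.207,0.332,0.0],
    [0.0,-0.085,0.249,0.4,0.0],
    [0.0,-0.1,0.29,0.465,0.0],
    [0.02,-0.114,0.332,0.53,0.0],
    [0.04,-0.128,0.373,0.6,0.0],
    [0.06,-0.142,0.415,0.664,0.0],
    [0.08,-0.157,0.456,0.73,0.0],
    [0.1,-0.171,0.498,0.797,0.0],
  ],
  newtons=40,
)

```text
time: 1.7
ee_pos: [0.5896, 0.2118, 0.1306]
tcp_rot: [79.3, 90.0, 16.2]
wrist_force: [0.4, 1.3, 0.4]
opening: 0.0425
```

Request:
apply_moves(
  commands=[
    [0,0,0,0,0.0],
  ],
)

```text
time: 1.8
ee_pos: [0.5915, 0.2082, 0.1264]
tcp_rot: [-85.1, 89.8, -148.7]
wrist_force: [-1.4, -0.6, 0.1]
opening: 0.0429
```

```bash
cat > st.py <<'E'
from h import *
from scipy.spatial.transform import Rotation as Ro
def st(tx=.588,ty=.2135,tz=.044,yaw=27):
    o=bot.get_obs();R=Ro.from_euler("xyz",o["tcp_rot"],degrees=True).as_matrix()
    y=np.degrees(np.arctan2(R[1,1],R[0,1]))
    print(round(o["time"],2),o["ee_pos"].round(4),"yaw_y",y.round(1),"q",o["q"].round(1),"open",round(o["opening"],4),"F",o["wrist_force"].round(1),"T",o["torque"].round(2))
    print("shift",(R.T@(np.array([tx,ty,tz])-o["ee_pos"])).round(4),"roll",np.radians(y-yaw).round(3))
E
python3 -c "
from st import *;st()"
```

```text
1.8 [0.5915 0.2082 0.1264] yaw_y 26.5 q [19.4 15.   9.9 85.2 -0.1 83. ] open 0.0429 F [-1.4 -0.6  0.1] T [ 0.06  0.06 -0.02]
shift [ 0.0824 -0.0004 -0.0063] roll -0.009
```

Request:
apply_moves(
  commands=[
    [0.0,0,-0.006,-0.009,0.0],
    [0.02,0,-0.006,-0.009,0.0],
    [0.04,0,-0.006,-0.009,0.0],
    [0.06,0,-0.006,-0.009,0.0],
    [0.072,0,-0.006,-0.009,0.0],
    [0.08,0,-0.006,-0.009,0.0],
    [0.081,0,-0.006,-0.009,0.0],
    [0.081,0,-0.006,-0.009,0.0],
  ],
)

```text
time: 2.6
ee_pos: [0.5887, 0.2138, 0.0462]
tcp_rot: [-83.2, 89.8, -146.2]
wrist_force: [0.6, 0.0, -0.7]
opening: 0.0428
```

```bash
python3 -c "
from st import *;st()"
```

```text
2.6 [0.5887 0.2138 0.0462] yaw_y 27.0 q [20.  15.9  2.1 76.4 -0.  83. ] open 0.0428 F [ 0.6  0.  -0.7] T [ 0.03 -0.07 -0.02]
shift [ 0.0022 -0.0007 -0.0001] roll 0.0
```

Clear and centred, so I'll close on the bar.

Request:
apply_moves(
  commands=[
    [0.001,0,0,0,-0.5],
    [0.001,0,0,0,-1],
    [0.001,0,0,0,-1],
    [0.001,0,0,0,-1],
    [0.001,0,0,0,-1],
    [0.001,0,0,0,-1],
    [0.001,0,0,0,-1],
    [0.001,0,0,0,-1],
  ],
)

```text
time: 3.4
ee_pos: [0.5883, 0.2136, 0.0462]
tcp_rot: [-85.6, 89.8, -148.6]
wrist_force: [-5.2, -2.4, 4.7]
opening: 0.0133
```

```bash
python3 -c "
from st import *;st()"
```

```text
3.4 [0.5883 0.2136 0.0462] yaw_y 27.0 q [20.  15.9  2.1 76.4 -0.  83. ] open 0.0133 F [-5.2 -2.4  4.7] T [-0.29  0.87  0.07]
shift [ 0.0022 -0.0003 -0.    ] roll 0.0
```

Request:
apply_moves(
  commands=[
    [0,-0.001,0,0.08,-1],
    [0,-0.001,0,0.19,-1],
    [0,-0.001,0,0.3,-1],
    [0,-0.001,0,0.42,-1],
    [0,-0.001,0,0.54,-1],
    [0,-0.001,0,0.66,-1],
    [0,-0.001,0,0.78,-1],
    [0,-0.001,0,0.9,-1],
    [0,-0.001,0,1.02,-1],
    [0,-0.001,0,1.13,-1],
    [0,-0.001,0,1.21,-1],
    [0,-0.001,0,1.25,-1],
  ],
)

```text
time: 4.6
ee_pos: [0.5873, 0.2136, 0.0463]
tcp_rot: [-28.8, 89.8, -163.6]
wrist_force: [-1.0, 2.7, -0.9]
opening: 0.0131
```

Request:
apply_moves(
  commands=[
    [0,0,0,0,-1],
    [0,0,0,0,-1],
  ],
)

```text
time: 4.8
ee_pos: [0.5873, 0.2137, 0.0463]
tcp_rot: [-30.0, 89.8, -164.7]
wrist_force: [-0.9, 2.3, -2.2]
opening: 0.0134
```

```bash
cat > win.py <<'E'
from h import *
import sys
def win(out,ax=(.588,.2135)):
    ims=[]
    for n in("side","top"):
        c=cams.camera(n);np.savez(n+"1.npz",**c)
        a=np.radians(-.5);ex=np.array([np.cos(a),np.sin(a)]);ey=np.array([-ex[1],ex[0]])
        off=np.array([.0015,-.0015])*(1 if n=="side" else -1)*np.array([1,1])*.8
        q=[]  # viewer on far side: right of picture = +y, up = toward robot (-x)
        for X,Y in((.0,-.06),(.0,.06),(.09,.06),(.09,-.06)):
            p=np.array([*(np.array(ax)+off+X*ex+Y*ey),.029]);k=c["camera_matrix"]@(c["R"]@p+c["t"]);q.append(k[:2]/k[2])
        M=cv2.getPerspectiveTransform(np.float32(q),np.float32([[0,0],[400,0],[400,300],[0,300]]))
        im=cv2.warpPerspective(c["frame"],M,(400,300),flags=cv2.INTER_CUBIC)
        cv2.line(im,(200,60),(200,290),(0,0,255),1);ims.append(im)
    cv2.imwrite(out,np.hstack(ims))
if __name__=="__main__": win(sys.argv[1])
E
python3 -c "
from st import *;st()"; python3 win.py pics/w1.png
```

```text
4.8 [0.5873 0.2137 0.0463] yaw_y -44.7 q [ 20.   15.8   1.9  76.4   0.  154.7] open 0.0134 F [-0.9  2.3 -2.2] T [ 0.14 -0.13 -0.04]
shift [ 0.0023  0.0006 -0.0003] roll -1.251
```

View pics/w1.png

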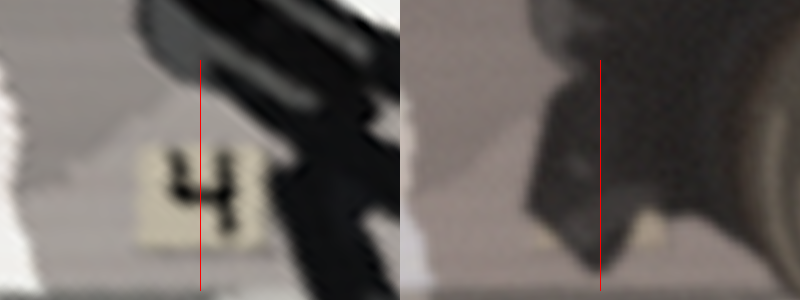

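The side view (left half) shows an upright 4 spanning px 168–238 in a window spanning 137–268, so it is centred. I'll let go and lift.

Request:
apply_moves(
  commands=[
    [0,0,0,0,-0.4],
    [0,0,0,0,-0.2],
    [0,0,0,0,0.0],
    [0,0,0,0,0.0],
    [0,0,0,0,0.0],
    [-0.01,0,0,0,0.0],
    [-0.03,0,0,0,0.0],
    [-0.06,0,0,0,0.0],
    [-0.1,0,0,0,0.0],
    [-0.14,0,0,0,0.0],
    [-0.16,0,0,0,0.0],
    [-0.16,0,0,0,0.0],
  ],
)

```text
time: 6.1
ee_pos: [0.589, 0.2142, 0.2111]
tcp_rot: [160.3, 89.8, 25.6]
wrist_force: [0.2, -0.7, -0.6]
opening: 0.0427
```

```bash
python3 -c "
from st import *;st(.36,.3,.2,-44)"
```

```text
6.1 [0.589  0.2142 0.2111] yaw_y -44.7 q [ 20.   15.3  19.6  94.1   0.  154.7] open 0.0427 F [ 0.2 -0.7 -0.6] T [-0.   -0.05 -0.  ]
shift [ 0.0105 -0.2231  0.1002] roll -0.013
```

Next I'll move aside so both cameras can see the dial, then check the setting.

Request:
apply_moves(
  commands=[
    [0,-0.03,0.013,0,0],
    [0,-0.065,0.03,0,0],
    [0,-0.1,0.045,0,0],
    [0,-0.14,0.063,0,0],
    [0,-0.18,0.08,0,0],
    [0,-0.21,0.094,0,0],
    [0,-0.22,0.1,0,0],
    [0,-0.22,0.1,0,0],
  ],
)

```text
time: 6.9
ee_pos: [0.3612, 0.2982, 0.2105]
tcp_rot: [160.4, 89.8, 25.8]
wrist_force: [1.3, -0.7, 0.1]
opening: 0.0431
```

```bash
python3 win.py pics/w2.png
python3 - <<'E'
from h import *
from st import st; st()
for n in("top","side"):
    for k in"01":
        c=dict(np.load(n+k+".npz"));X=pts(c)
        for nm,x,y in(("full",.588,.2135),("empty",.59,-.245)):
            m=(np.hypot(X[...,0]-x,X[...,1]-y)<.05)&(X[...,2]>.058)&(X[...,2]<.08);P=X[m]
            if len(P)<20: print(n,k,nm,len(P));continue
            r=cv2.minAreaRect((P[:,:2]*1000).astype(np.float32));(w,h),a=r[1],r[2]
            print(n,k,nm,"c",np.round(r[0],1),"size",np.round(r[1],1),"yaw",round((a if w>h else a+90)%180,1))
a=np.load("top1.npz")["frame"]
cv2.imwrite("pics/top1.png",a)
E
```

```text
7.0 [0.3628 0.2978 0.2103] yaw_y -44.7 q [ 3.940e+01 -6.600e+00 -3.700e+00  9.270e+01 -1.000e-01  1.741e+02] open 0.0425 F [ 0.6  0.3 -0.1] T [-0.   -0.03 -0.01]
shift [ 0.1669  0.2191 -0.098 ] roll -1.251
top 0 full c [586.8 213.8] size [14.2 43. ] yaw 117.0
top 0 empty c [ 607.6 -232.5] size [14.9 44.8] yaw 94.3
top 1 full c [586.6 214.1] size [43.2 14.1] yaw 45.5
top 1 empty c [ 607.5 -232.5] size [14.1 44.9] yaw 95.2
side 0 full c [589.4 210.5] size [16.4 44.1] yaw 117.4
side 0 empty c [ 608.7 -235.5] size [15.6 44.2] yaw 93.4
side 1 full c [589.3 210.3] size [44.2 13.2] yaw 44.8
side 1 empty c [ 608.7 -235.5] size [14.5 44. ] yaw 93.2
```

View pics/w2.png

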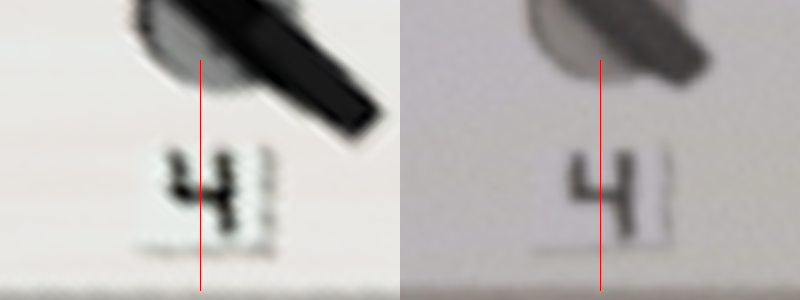

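View pics/top1.png

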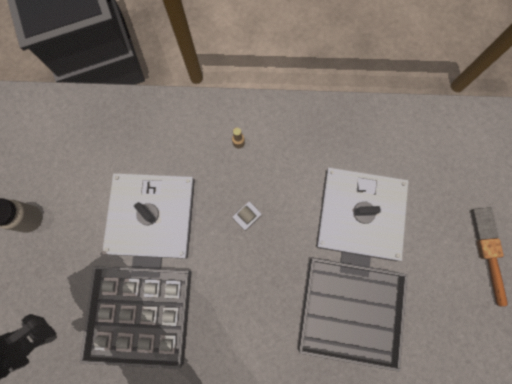

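Both cameras show an upright 4 in mid-window. The bar yaw of about 45° fits dial 2.35 rad, the empty dial is unchanged, and the arm is clear.

```bash
python3 -c "
from workcell import bot
print(bot.job_done())"
```

```text
the job is handed in; nothing more can be done
None
```

The full tray's dial now shows the 4 in its window, and I handed the job in at about 7 s of the 29 s allowed. I pinched the bar from above, turned it 1.25 rad clockwise from about 1.1 rad (the 2), let go, lifted and moved the arm aside.

- **Setting:** Both cameras show an upright 4 within about 1 mm of mid-window. The bar's yaw went from 117° to about 45°. If the bar points at the window at dial 0, as the starting figure suggested, that is about 2.35 rad against the 2.356 wanted.
- **Empty tray's dial:** I never touched it. Its bar yaw reads the same before and after to within 1°.
- **Forces:** At the readings taken, mostly at the end of each move, the wrist force stayed below about 8 N. The gripper was open and touching nothing when I handed in.
- **Disagreement:** The two cameras placed the dial's axis 2–3 mm apart. I used the average, and the grip centred without trouble. No check failed.

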